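Post a used blade cartridge into the return box

ROBOT

A 6-joint arm with a two-finger parallel gripper is mounted at the origin on the work surface. World frame = base frame: x ahead of the robot, y to its left, z up, the work surface at z = 0. Lengths are in mm, angles in rad, forces in N, time in s.
With the tool pointing down it reaches from about 350 to 775 mm from the base axis. Payload 7.3 kg.
Tool frame: the origin (TCP) lies on the front face of the gripper's body, between the roots of the fingers; the fingertips stand 66 mm ahead of it and the grasp point (between the pads) lies 47 mm ahead of it (bot.tip_extent is the distance from the TCP to the fingertips, in mm); z points along the fingers, y is the line along which they close (so a half turn about z gives the same grasp; the last joint's range is limited). The gripper opens to 92 mm and grips with 3 to 60 N. Pads are 19 mm wide; open, the fingers measure 130 mm over their backs; the gripper's body (75 mm by 190 mm) begins 47 mm behind the grasp point.
Start: joints at [0.996, 0.342, 1.524, -0, 1.275, -0.146], TCP at [218.269, 477.49, 292.241] pointing down, gripper open.
Joint ranges: [-2.53, 2.53], [-0.77, 2.02], [0.04, 2.7], [-1, 4.14], [0.28, 2.66], [-3.11, 3.11]. Speed limits (rad/s): [2.57, 2.57, 3.14, 3.14, 3.14, 3.14].

INTERFACE

Orientations are given as [roll, pitch, yaw] about the fixed x, y, z axes, in that order (R = Rz(yaw) Ry(pitch) Rx(roll)).
In Python, from plant import readout, viewer, order, bot gives the robot as it stands.
- The arm moves only by the shell command python3 -m creep 'ROWS'. ROWS is text: rows parted by semicolons, each of 7 numbers parted by spaces: the shift along the world's x, y, z in m, then the turn, a rotation vector about the world's x, y, z in rad, then the opening in per cent of the stroke, from 0 (shut) to 100 (fully open). A call has 1 to 8 rows; each row shifts and turns the commanded pose from where the row before left it; what a row does not reach is not made up. A row lasts 1/12 s, in which the tool goes at most 41.7 mm and 7.16 degrees, less where a joint would pass 70% of its speed; a pose out of reach is approached as far as the arm can. A call is refused whole if a number of a shift passes 0.0417 or a number of a turn 0.125, either way. A call with a gripper value outside its range is refused whole. The fingers move at their own pace and stop on an object; the grip force is fixed at half the most. Time passes only in rows, so rows that do not move let the fingers close. It gives the time, the measured TCP pose, the force, the opening and the grip force at its end, in the units of the state.
- readout.get_obs(): the state, without advancing time (a new reading comes with each control period).
- viewer.capture(name): name is "scene" or "top" or "wrist"; returns the picture (384x512x3 uint8, red, green, blue); there is no depth.
- viewer.camera_info(name): a dict with "fx", "fy", "cx", "cy" (pixels), "origin" and "rotation" of the camera in the world. Camera axes: x right, y up, looking along -z (the intrinsics and any distortion apply to the point x, -y, -z); pixel columns grow to the right and rows downward; lengths in mm; the calibration is good to about 2 mm. The wrist camera is an equidistant fisheye: a pixel r from the principal point sees the ray r / f radians off the axis. A picture is of the moment at which its call begins: read the wrist's pose just before it. camera_info takes no time and is no camera call; for the wrist camera it gives the pose at the moment of the call.
- order.close_job(): hands the job in; it is judged then, once.
The state is a dict: "time": time; "joint_positions": joint angles; "dq": joint speeds; "tau": joint torques, N m; "tool_pos": TCP position; "tcp_rot": TCP orientation; "contact_force": force on the tool from outside, world axes, zero at the start; "moment": the same for the moment, N m; "grip_width": finger opening in mm; "finger_force": force on a finger pad.
Only numpy, scipy, OpenCV 4.12 (cv2) and the standard library are available. Lean on these libraries where they do the work, as an engineer would, in place of code of your own. Each camera call takes 0.05 s, during which the arm holds its last target. There are 200 camera calls.

TASK

Take the used blade cartridge (the flat plate with the narrow tab on top) out of the blue rack and post it upright, blade edge down, through the slot on top of the steel return box. Feel for the slot gently, never forcing the cartridge or the box, and press the cartridge on past the spring catches until it drops right inside. Leave the scraper and everything else where they are.

Things in the scene. Friction and masses are not known exactly. Their poses are not given: they have to be found in the camera images.
- cartridge: Used blade cartridge: flat rigid white plate 9 mm thick (its x); lower part 80 mm wide (its y) and 60 mm tall, above it a centred grip tab 40 mm wide and 32 mm tall; 92 mm in all, about 120 g. Steel blade strip along the lower edge; both faces alike. Origin at the middle of its lower edge, z up. Stands upright in one of the rack's two grooves, sunk 28 mm, lower edge 6 mm above the bench.
- cartridge_middle (a point): The middle of the cartridge, 46 mm above its lower edge.
- cartridge_top (a point): Middle of the top edge of the cartridge's grip tab, 92 mm above its lower edge. Grip the tab across its 9 mm thickness; press here to push the cartridge on.
- scraper: Bench scraper, a bystander in the rack's other groove: steel plate 8 mm thick, 80 mm wide, with a black round handle 24 mm thick and 80 mm long along its top, 82 mm tall. Origin at the middle of its lower edge.
- rack: Blue plastic rack block, fixed, 170 x 120 x 34 mm (its x, y, z), origin under its centre. Two grooves 11 mm by 85 mm, long along its y, at its x = -40 and +40 mm, 28 mm deep. Which holds the cartridge varies.
- box: Steel used-blade return box, fixed to the bench left or right of the robot's midline, 180 x 160 mm (its x, y), origin under its centre. The flat cover's top is 156 mm above the bench; four clamp knobs 10 mm high stand on it near its corners, 62 mm (x) and 60 mm (y) from its middle. Inner floor 4 mm above the bench. More than 50 N on it, even briefly, is forcing it.
- slot (a point): Nominal middle of the slot, on the cover's top. The slot is 84 mm long (box's y), 12 mm wide (box's x), square-edged, with a throat of that width 38 mm deep that keeps a cartridge upright. The cover is clamped by hand: the true slot is in line with this point along y, but lies anywhere up to 8 mm either way along the box's x, so it must be felt for or seen.
- catches (a point): Point 25 mm below the nominal slot middle, where the spring catches at both slot ends end. They press on the side edges of the wide part from about 10 mm below the cover on, take about 5 to 18 N to pass and hold the cartridge by friction when let go. Once the wide part is past them, the tab's top still 3 to 9 mm above the cover, the cartridge drops by its own weight.
- tub: Bystander: small white lidded tub, 72 mm across, 65 mm tall, origin at its foot.
- bottle: Bystander: white bottle, 66 mm across, 170 mm tall, origin at its foot.
- tray: Bystander: open blue tray, 120 x 200 x 45 mm, origin under its centre.

How it is judged (in metres and radians):
On the way, in this order (a step that is already met when the one before it is completed fails the run):
1. the cartridge is lifted clear of the rack, upright (height (world z) of cartridge above 0.04 m and angle between cartridge's own z axis and vertical below 0.35 rad), for 0.1 s.
2. the cartridge stands upright in the slot, its lower edge at least 8 mm below the cover's top (z of cartridge in the frame of box between 0.06 and 0.148 m and x of cartridge in the frame of box between -0.012 and 0.012 m and y of cartridge in the frame of box between -0.006 and 0.006 m and angle between cartridge's own z axis and vertical below 0.2 rad), for 0.2 s.
At the end, for the whole second after the job is handed in: The cartridge has dropped wholly inside the return box: its middle is less than 85 mm above the box's underside and within the box's walls, at rest (z of cartridge_middle in the frame of box below 0.085 m and x of cartridge_middle in the frame of box between -0.085 and 0.085 m and y of cartridge_middle in the frame of box between -0.075 and 0.075 m and linear speed of cartridge below 0.02 m/s); the robot touches nothing.
It fails at once if the cartridge is forced against the box or its cover with more than 50 N while it is being posted (its drop onto the box's floor does not count) (contact force between cartridge and box above 50 N and z of cartridge_middle in the frame of box above 0.1 m).
It fails at once if the robot presses the box with more than 50 N (contact force between any of the arm, the fingers and box above 50 N).
It fails at once if the scraper, tub, bottle or tray is moved more than 20 mm (distance of any of scraper, tub, bottle, tray from where it was at the start of the episode above 0.02 m).
It also fails if it takes over 67 s, if anything falls off the work surface, if the arm or the gripper's body presses on something with over 40 N, if the wrist force passes 120 N, or if a joint passes its speed limit or range.

## Working session

There is one attempt and no reset: what is moved stays moved. The work goes in short steps, Python scripts to look and compute and a shell command to move; the robot and the scene stay as the last step left them, time stands still between calls to the robot, and variables do not carry over. Pictures are saved under pics/ and viewed, at most 10 in all, crops included, and the job is handed in when it is done.

```bash
ls; mkdir -p pics
python3 - <<'E'
from plant import readout, viewer
import cv2,json
o=readout.get_obs();print(o)
for n in("scene","top"):
    im=viewer.capture(n);cv2.imwrite(f"pics/{n}0.png",im[:,:,::-1]);print(viewer.camera_info(n))
print(viewer.camera_info("wrist"))
E
```

```text
pics
{'time': 0.0, 'joint_positions': array([ 9.96035822e-01,  3.42727499e-01,  1.52502352e+00, -3.24882214e-05,
        1.27540356e+00, -1.45974416e-01]), 'dq': array([-0.00031047,  0.00061005,  0.0012265 , -0.00028447, -0.00152111,
       -0.00116561]), 'tau': array([-2.34065956e-03, -4.31260943e+01, -2.44219494e+01,  7.15523330e-02,
        5.61645732e-02, -9.53702670e-05]), 'tool_pos': array([218.08100511, 477.2191363 , 291.54013986]), 'tcp_rot': array([-3.14004282e+00, -1.96456240e-04,  2.71281589e+00]), 'contact_force': array([-0.73748726, -0.20045066, -1.01757608]), 'moment': array([ 0.03681841,  0.01823603, -0.02825931]), 'finger_force': 0.0, 'grip_width': 91.6785660738585}
{'fx': 402.737839720064, 'fy': 402.737839720064, 'cx': 256.6230771932416, 'cy': 191.350010228736, 'origin': array([1044.95392191, -289.71183862,  649.12896086]), 'rotation': array([ 0.77707482, -0.00546489,  1.02770822])}
{'fx': 461.61217225364004, 'fy': 461.61217225364004, 'cx': 251.629045733878, 'cy': 190.46069421927217, 'origin': array([ 400.35358227,  -19.08686415, 1132.92095039]), 'rotation': array([ 0.20761181, -0.00228412, -1.47479053])}
{'fx': 297.3186396354542, 'fy': 297.3186396354542, 'cx': 255.19496252351075, 'cy': 188.2405735685904, 'origin': array([157.62144265, 505.77688227, 384.52175062]), 'rotation': array([-0.25226981,  0.00142414,  1.14252181])}
```

View pics/scene0.png

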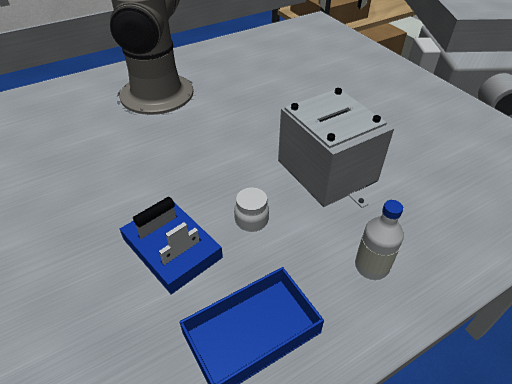

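View pics/top0.png

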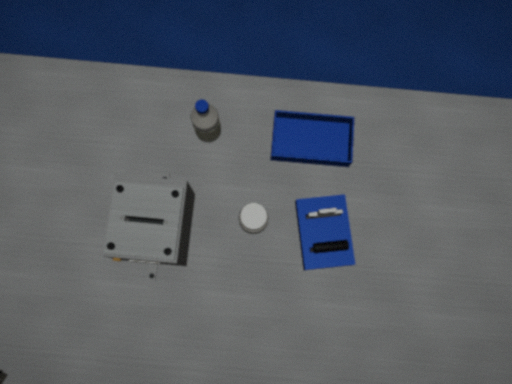

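The scene view shows the rack around (170,245) with the scraper at (155,212) and the cartridge at (180,242). The box slot is at (335,115). In the top view the slot is at (144,220), the knobs are at (120,188), (175,193), (111,245) and (167,251), and the cartridge is at (325,213).

```bash
cat > h.py <<'E'
import numpy as np,cv2
from scipy.spatial.transform import Rotation as R
from plant import readout,viewer
def ray(ci,px):
    p=np.atleast_2d(px).astype(float); a=(p[:,0]-ci['cx'])/ci['fx']; b=(p[:,1]-ci['cy'])/ci['fy']
    if ci.get('fish'):
        r=np.hypot(a,b)+1e-12; d=np.c_[np.sin(r)*a/r,-np.sin(r)*b/r,-np.cos(r)]
    else: d=np.c_[a,-b,-np.ones(len(a))]
    return R.from_euler('xyz',ci['rotation']).apply(d)
def onz(ci,px,z):
    d=ray(ci,px); return ci['origin']+d*((z-ci['origin'][2])/d[:,2])[:,None]
def cam(n):
    c=dict(viewer.camera_info(n)); c['fish']=n=='wrist'; return c
def blobs(mask,amin,amax):
    n,l,s,c=cv2.connectedComponentsWithStats(mask.astype(np.uint8))
    return [(c[i],s[i,4],cv2.minAreaRect(np.argwhere(l==i)[:,::-1].astype(np.float32))) for i in range(1,n) if amin<=s[i,4]<=amax]
E
python3 - <<'E'
from h import *
np.set_printoptions(precision=1,suppress=True)
for n,roi in(("top",(100,178,195,270)),("scene",(270,80,400,150))):
    im=cv2.imread(f"pics/{n}0.png"); c=cam(n); x0,y0,x1,y1=roi
    s=im[y0:y1,x0:x1].max(2)
    for p,a,r in blobs(s<75,8,400):
        p=p+[x0,y0]; print(n,p,a,np.array(r[1]),r[2],onz(c,p,156)[0],onz(c,p,166)[0])
c=cam("top");print("corners of rack z34",onz(c,[[296,199],[344,195],[354,265],[303,269]],34))
print("tub",onz(c,[253,217],65),"bottle",onz(c,[202,106],170))
a=cv2.imread("pics/top0.png")[180:285,280:370];b=cv2.imread("pics/scene0.png")[185:295,110:230]
a=cv2.resize(a,(480,560),interpolation=cv2.INTER_CUBIC)[:560,:400] if 0 else cv2.resize(a,None,fx=4,fy=4,interpolation=cv2.INTER_CUBIC)
b=cv2.resize(b,None,fx=3.5,fy=3.5,interpolation=cv2.INTER_CUBIC)
o=np.zeros((440,800,3),np.uint8);o[:a.shape[0],:a.shape[1]]=a;o[:b.shape[0],370:370+b.shape[1]]=b
cv2.imwrite("pics/c1.png",o)
E
```

```text
top [119.4 188.1] 44 [6.4 6.4] 45.0 [583.  283.6 156. ] [581.1 280.5 166. ]
top [174.8 193.3] 40 [6. 6.] 90.0 [583.2 162.9 156. ] [581.3 161.  166. ]
top [143.9 219.4] 197 [38.3  5.2] 5.19442892074585 [520.4 221.1 156. ] [519.1 218.7 166. ]
top [110.5 245.6] 48 [7. 7.] 90.0 [458.5 283.3 156. ] [457.9 280.2 166. ]
top [167.3 251. ] 42 [6.4 6.4] 45.0 [458.8 162.5 156. ] [458.2 160.6 166. ]
top [124.2 259.1] 17 [7. 2.] 0.0 [433.4 250.2 156. ] [433.1 247.5 166. ]
scene [337.9  90.8] 42 [6. 6.] 90.0 [450.7 288.7 156. ] [462.8 277.  166. ]
scene [294.1 106. ] 45 [7. 6.] 0.0 [450.4 167.4 156. ] [462.5 158.2 166. ]
scene [331.5 131.3] 131 [101.3  31.6] 9.090276718139648 [563.1 180.5 156. ] [572.8 171.  166. ]
scene [333.9 114.3] 105 [ 3.3 32.5] 69.14553833007812 [519.1 222.3 156. ] [529.7 211.9 166. ]
scene [376.3 118.3] 50 [7. 7.] 90.0 [575.8 289.5 156. ] [585.3 277.8 166. ]
scene [330.6 136.7] 55 [7. 7.] 90.0 [576.  168.1 156. ] [585.6 158.8 166. ]
corners of rack z34 [[ 620.3 -108.5   34. ]
 [ 641.4 -223.8   34. ]
 [ 475.7 -256.4   34. ]
 [ 454.9 -137.6   34. ]]
tub [[561.8  -9.2  65. ]] bottle [[782.3 126.  170. ]]
```

View pics/c1.png

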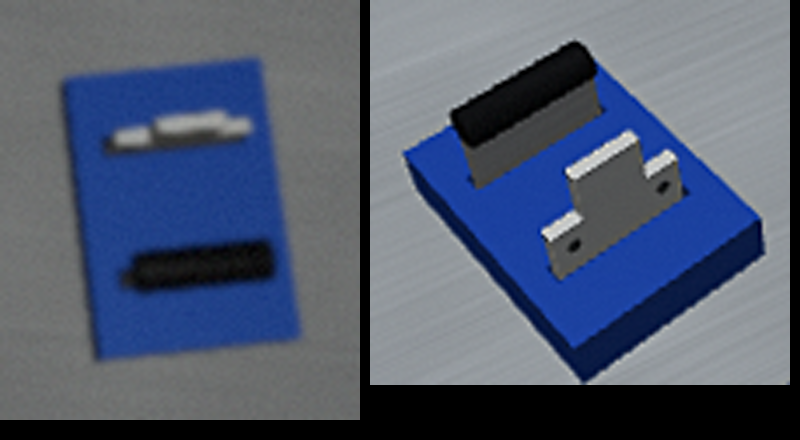

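```bash
python3 - <<'E'
from h import *
np.set_printoptions(precision=2,suppress=True)
im={n:cv2.imread(f"pics/{n}0.png") for n in("top","scene")}
C={n:cam(n) for n in im}
# slot axis
for n,roi in(("top",(115,205,172,232)),("scene",(312,102,356,128))):
    x0,y0,x1,y1=roi; m=im[n][y0:y1,x0:x1].max(2)<75
    l=max(((np.count_nonzero(m),m),),key=lambda t:t[0])[1]
    P=onz(C[n],np.argwhere(l)[:,::-1]+[x0,y0],156)[:,:2]; c=P.mean(0);u=np.linalg.svd(P-c)[2][0]; t=(P-c)@u
    print(n,"slot",c,"mid",c+u*(t.max()+t.min())/2,u,np.ptp(t))
# rack via blue mask, groove; tab top
x0,y0=285,185;b=im["top"][185:280,285:365].astype(int); m=(b[:,:,0]-b[:,:,2]>60).astype(np.uint8)
k=cv2.morphologyEx(m,cv2.MORPH_CLOSE,np.ones((21,21)))
bx=cv2.boxPoints(cv2.minAreaRect(np.argwhere(k)[:,::-1].astype(np.float32)))+[x0,y0]; P=onz(C["top"],bx,34);print("rack",P[:,:2],P.mean(0))
e=[np.arctan2(*(P[i]-P[j])[[1,0]]) for i,j in((0,1),(1,2),(2,3),(3,0))];print("angles",e)
w=(im["top"][185:280,285:365].min(2)>150)
for p,a,r in blobs(w,5,400):
    print("tabtop",p+[x0,y0],a,r,onz(C["top"],p+[x0,y0],98))
w=(im["scene"][220:250,150:205].min(2)>170)
for p,a,r in blobs(w,5,400): print("scene",p+[150,220],a,onz(C["scene"],p+[150,220],98),onz(C["scene"],p+[150,220],66))
print(onz(C["scene"],[[167.5,235],[186,223.6]],98),"t",onz(C["top"],[327.3,210.8],98))
E
python3 -m creep '0.025 -0.04 0 0 0 -0.12 60;0.025 -0.04 0 0 0 -0.12 60;0.025 -0.04 0 0 0 -0.12 60;0.025 -0.04 0 0 0 -0.12 60;0.025 -0.04 0 0 0 -0.12 60;0.025 -0.04 0 0 0 -0.12 60;0.025 -0.04 0 0 0 -0.12 60;0.025 -0.04 0 0 0 -0.12 60'
```

```text
top slot [520.37 221.12] mid [520.37 221.24] [ 0. -1.] 82.23100052425721
scene slot [519.05 222.53] mid [519.04 222.78] [ 0.01 -1.  ] 81.30297847384537
rack [[ 641.37 -103.03]
 [ 674.53 -246.96]
 [ 482.92 -280.85]
 [ 451.64 -141.88]] [ 562.61 -193.18   34.  ]
angles [np.float64(1.7972101396606577), np.float64(0.1750838987974597), np.float64(-1.3493847571875341), np.float64(-2.939622593167727)]
tabtop [327.88 210.12] 25 ((42.957313537597656, 25.11585235595703), (1.5460416078567505, 14.024806022644043), 83.6598129272461) [[ 588.84 -177.33   98.  ]]
tabtop [313.   213.67] 9 ((27.5, 28.5), (1.0, 5.0), 90.0) [[ 577.45 -144.23   98.  ]]
scene [175.52 228.96] 75 [[ 588.82 -177.16   98.  ]] [[ 562.34 -170.62   66.  ]]
scene [192.27 231.1 ] 30 [[ 608.27 -153.97   98.  ]] [[ 582.92 -146.09   66.  ]]
scene [165.95 247.76] 21 [[ 618.34 -207.08   98.  ]] [[ 593.57 -202.28   66.  ]]
[[ 594.18 -194.38   98.  ]
 [ 587.   -156.35   98.  ]] t [[ 587.15 -176.11   98.  ]]
time: 0.77
tool_pos: [395.4, 192.9, 292.2]
tcp_rot: [-3.141, 0.0, 1.747]
contact_force: [0.8, 1.4, 0.7]
grip_width: 55.5
finger_force: 0.0
```

```bash
python3 -m creep '0.019 -0.036 0 0 0 0 45;0.019 -0.036 0 0 0 0 45;0.019 -0.036 0 0 0 0 45;0.019 -0.036 0 0 0 0 45;0.019 -0.036 0 0 0 0 45;0.019 -0.036 0 0 0 0 45;0.019 -0.036 0 0 0 0 45;0.019 -0.036 0 0 0 0 45'; python3 -m creep '0.01 -0.019 -0.02 0 0 0 45;0.008 -0.015 -0.02 0 0 0 45;0 0 -0.02 0 0 0 45;0 0 0 0 0 0 45;0 0 0 0 0 0 45'
python3 - <<'E'
from h import *
c=cam("wrist");im=viewer.capture("wrist");cv2.imwrite("pics/w1.png",im[:,:,::-1]);print(readout.get_obs()['tool_pos'],c)
E
```

```text
time: 1.43
tool_pos: [547.3, -95.2, 291.9]
tcp_rot: [-3.141, -0.0, 1.752]
contact_force: [0.6, -0.4, -0.0]
grip_width: 41.1
finger_force: 0.0
time: 1.85
tool_pos: [564.3, -127.0, 231.2]
tcp_rot: [-3.139, -0.002, 1.752]
contact_force: [-0.2, -0.2, -0.1]
grip_width: 41.2
finger_force: 0.0
[ 564.92564501 -126.85368876  232.62841801] {'fx': 297.3186396354542, 'fy': 297.3186396354542, 'cx': 255.19496252351075, 'cy': 188.2405735685904, 'origin': array([552.61537959, -60.85216622, 324.19741485]), 'rotation': array([-0.25032245,  0.00231143,  0.18219698]), 'fish': True}
```

View pics/w1.png

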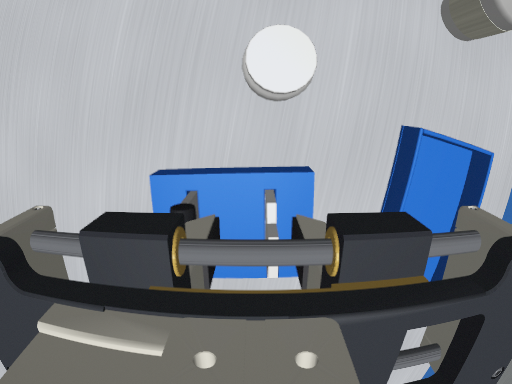

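The wrist view shows the cartridge's near shoulder at (270,205) and its tab at (273,240), between the fingers. The scraper is at column 190.

Run:
```python
from h import *
np.set_printoptions(precision=1,suppress=True)
c=cam("wrist");im=cv2.imread("pics/w1.png")
w=im[185:280,255:290].min(2)>150
for p,a,r in blobs(w,10,900):
    q=p+[255,185];print(q,a,onz(c,q,66)[0],onz(c,q,98)[0],np.array(cv2.boxPoints(r)+[255,185]).tolist())
```

```text
[271.1 212.5] 230 [ 583.8 -146.3   66. ] [ 580.  -135.8   98. ] [[266.0, 202.0], [276.0, 202.0], [276.0, 223.0], [266.0, 223.0]]
[272.8 237.9] 29 [ 590.5 -171.2   66. ] [ 585.8 -157.6   98. ] [[268.0, 237.0], [278.0, 237.0], [278.0, 239.0], [268.0, 239.0]]
[272.3 274.2] 194 [ 598.3 -210.9   66. ] [ 592.7 -192.4   98. ] [[255.0, 266.0], [289.0, 266.0], [289.0, 279.0], [255.0, 279.0]]
```

```bash
python3 -m creep '0.012 -0.025 0 0 0 0 45;0.0125 -0.025 0 0 0 0 45;0 0 0 0 0 0 45;0 0 0 0 0 0 45'; python3 -m creep '0 0 -0.025 0 0 0 45;0 0 -0.03 0 0 0 45;0 0 0 0 0 0 45;0 0 0 0 0 0 45'
```

```text
time: 2.23
tool_pos: [590.0, -177.6, 233.8]
tcp_rot: [3.139, 0.001, 1.752]
contact_force: [-1.1, 0.7, 0.3]
grip_width: 41.1
finger_force: 0.0
time: 2.57
tool_pos: [588.8, -175.8, 177.3]
tcp_rot: [-3.14, -0.002, 1.754]
contact_force: [0.3, 1.0, 0.5]
grip_width: 41.7
finger_force: 0.0
```

```bash
python3 -m creep '0 -0.0005 -0.02 0 0 0 45;0 0 -0.022 0 0 0 45;0 0 0 0 0 0 45;0 0 0 0 0 0 25;0 0 0 0 0 0 0;0 0 0 0 0 0 0;0 0 0 0 0 0 0;0 0 0 0 0 0 0'
```

```text
time: 3.23
tool_pos: [589.8, -177.8, 136.4]
tcp_rot: [3.14, 0.001, 1.753]
contact_force: [0.2, -0.5, 0.7]
grip_width: 12.5
finger_force: 0.0
```

```bash
python3 -m creep '0 0 0 0 0 0 0;0 0 0 0 0 0 0;0 0 0 0 0 0 0;0 0 0 0 0 0 0'; python3 -m creep '0 0 0.01 0 0 0 0;0 0 0.02 0 0 0 0;0 0 0.03 0 0 0 0;0 0 0.03 0 0 0 0;0 0 0 0 0 0 0;0 0 0 0 0 0 0'
```

```text
time: 3.57
tool_pos: [589.5, -177.9, 136.1]
tcp_rot: [3.141, 0.001, 1.753]
contact_force: [-2.8, 0.1, 5.0]
grip_width: 8.6
finger_force: 29.9
time: 4.07
tool_pos: [590.1, -177.9, 227.4]
tcp_rot: [3.138, 0.002, 1.753]
contact_force: [0.1, 0.2, -1.9]
grip_width: 8.3
finger_force: 30.0
```

```bash
python3 -m creep '0 0 0.035 0 0 0 0;0 0 0.035 0 0 0 0;-0.003 0.02 0.025 0 0 0 0;-0.006 0.035 0 0 0 -0.03 0;-0.006 0.035 0 0 0 -0.03 0;-0.006 0.035 0 0 0 -0.03 0;-0.006 0.035 0 0 0 -0.03 0;-0.006 0.035 0 0 0 -0.03 0'; python3 -m creep '-0.006 0.035 0 0 0 -0.032 0;-0.006 0.035 0 0 0 0 0;-0.006 0.035 0 0 0 0 0;-0.006 0.035 0 0 0 0 0;-0.006 0.03 0 0 0 0 0;-0.003 0.015 0 0 0 0 0;0 0 0 0 0 0 0;0 0 0 0 0 0 0'
```

```text
time: 4.73
tool_pos: [555.3, 18.9, 318.6]
tcp_rot: [-3.139, -0.001, 1.601]
contact_force: [0.8, 0.6, -1.4]
grip_width: 8.6
finger_force: 30.0
time: 5.4
tool_pos: [522.8, 202.9, 318.8]
tcp_rot: [-3.139, 0.001, 1.573]
contact_force: [0.3, -0.4, -1.4]
grip_width: 8.8
finger_force: 30.0
```

```bash
python3 -m creep '-0.002 0.018 0 0 0 -0.002 0;0 0 0 0 0 0 0;0 0 0 0 0 0 0'
python3 - <<'E'
from h import *
print(cam("wrist"))
a=viewer.capture("wrist")[:,:,::-1];cv2.imwrite("pics/w2.png",a)
s=viewer.capture("scene")[:,:,::-1];cv2.imwrite("pics/s2.png",s)
b=cv2.resize(s[20:160,260:410],None,fx=2.7,fy=2.7,interpolation=cv2.INTER_CUBIC)
a=a[:,56:436];o=np.zeros((384,800,3),np.uint8);o[:,:380]=a;o[:b.shape[0],385:385+b.shape[1]]=b[:384];cv2.imwrite("pics/c2.png",o)
E
```

```text
time: 5.65
tool_pos: [521.6, 219.5, 319.5]
tcp_rot: [-3.14, 0.001, 1.569]
contact_force: [0.3, -0.5, -0.7]
grip_width: 9.2
finger_force: 30.0
{'fx': 297.3186396354542, 'fy': 297.3186396354542, 'cx': 255.19496252351075, 'cy': 188.2405735685904, 'origin': array([521.86232843, 286.91114996, 412.31212036]), 'rotation': array([-0.25297219,  0.0005775 , -0.00173535]), 'fish': True}
```

View pics/c2.png

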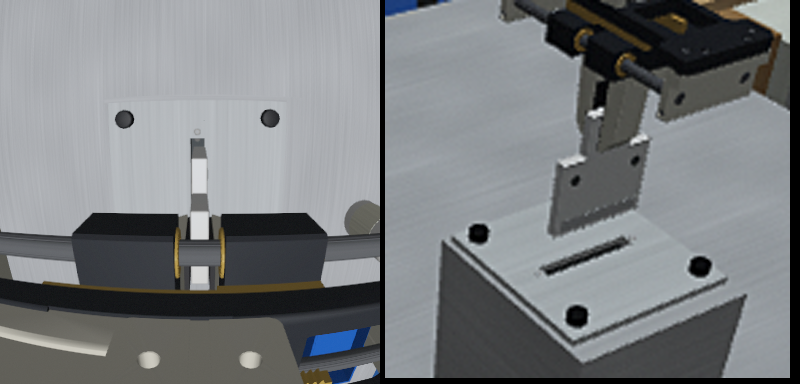

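The wrist crop shows the slot's far end, dark, at (198,143), just beyond the cartridge shoulder at (199,170). The knobs are at (124,119) and (270,118). The scene crop shows the cartridge held upright above the slot.

Run:
```python
from h import *
np.set_printoptions(precision=1,suppress=True)
c=cam("wrist");g=cv2.imread("pics/w2.png").max(2)
for r in (134,136,138,140,142,144,147): print(r,g[r,240:272])
for r in (155,165,175,185): print(r,g[r,240:272])
print(g[125:165,254])
for p,a,r in blobs(g[105:132,160:345]<70,60,900): q=p+[160,105];print("knob",q,onz(c,q,166)[0])
s=cv2.imread("pics/s2.png").max(2)
for p,a,r in blobs(s[105:130,310:360]<75,20,900): q=p+[310,105];print("slot",q,a,onz(cam("scene"),q,156)[0])
```

```text
134 [193 192 190 188 188 189 190 190 188 187 183 160 154 160 162 168 182 188
 189 189 188 189 189 189 189 190 192 192 193 191 190 188]
136 [192 191 189 188 187 188 190 190 189 188 188 189 188 187 187 187 188 188
 189 188 189 189 190 189 189 190 191 192 192 191 189 188]
138 [192 192 190 188 188 182 146 121 128 128 130 136 139 139 136 133 129 128
 128 129 157 189 189 189 189 190 191 192 192 191 190 188]
140 [193 192 190 188 188 179 122  58  88  88  90 101 112 113 111  99  89  87
  88  89 144 189 190 190 189 190 191 192 192 191 189 188]
142 [192 192 190 189 188 180 120  53  85  86  86  86  87  89  89  86  88  87
  88  88 143 189 189 189 189 190 192 192 192 191 190 188]
144 [193 192 190 188 188 182 143  53  87  86  88  88  87  87  86  87  87  88
  88  90 143 189 190 189 189 190 191 192 192 191 190 188]
147 [193 192 190 189 188 183 151  54  87  92 102 103 104 104 103 103 102 103
 104 103 123 166 189 190 189 190 192 193 192 190 189 188]
155 [193 193 190 188 188 182 149  58  97 103 104 103 104 104 104 103 104 103
 104 104 104 103 144 189 189 190 191 192 192 190 189 188]
165 [193 194 190 188 187 187 170 135 208 221 222 222 222 222 222 222 222 221
 222 221 222 218 199 177 189 191 191 192 191 189 189 189]
175 [194 193 190 188 188 188 169 135 204 221 221 221 221 221 221 221 221 221
 221 221 221 217 193 150 176 190 191 192 190 189 189 189]
185 [193 193 191 187 187 187 169 142 203 219 220 220 220 220 221 220 220 220
 220 220 220 216 195 172 190 190 190 190 190 188 188 189]
[187 187 187 176 161 171 178 176 166 162 179 187 187 136 111 111  99  89
  87  86  87  94 103 103 105 103 104 103 104 104 104 105 109 151 207 222
 222 222 222 222]
knob [326.3 117.8] [581.5 283.5 166. ]
knob [179.3 119.1] [458.2 282.9 166. ]
slot [333.6 114.5] 102 [519.  221.3 156. ]
```

Run:
```python
from h import *
np.set_printoptions(precision=2,suppress=True)
c=cam("wrist");o=readout.get_obs();print(o['tool_pos'],o['tcp_rot'],c['origin'])
print("slot",onz(c,[[246.2,141],[260.6,141],[253.4,137.5]],156))
z=o['tool_pos'][2]-70
print("cart",onz(c,[[248,175],[262.5,175],[255.2,175],[255.2,158]],z), "bottom",onz(c,[255.,147],z-60))
```

```text
[521.68 219.06 319.79] [-3.14  0.    1.57] [522.   286.51 412.62]
slot [[514.15 262.35 156.  ]
 [526.58 262.31 156.  ]
 [520.38 265.37 156.  ]]
cart [[517.87 252.1  249.79]
 [525.99 252.08 249.79]
 [521.9  252.09 249.79]
 [521.93 261.71 249.79]] bottom [[521.77 260.96 189.79]]
```

```bash
python3 -m creep '-0.0014 0.0018 -0.01 0 0 0 0;0 0 -0.015 0 0 0 0;0 0 0 0 0 0 0;0 0 0 0 0 0 0'
python3 - <<'E'
from h import *
c=cam("wrist");a=viewer.capture("wrist")[:,:,::-1];cv2.imwrite("pics/w3.png",a)
o=readout.get_obs();print(o['tool_pos'],o['tcp_rot'])
g=a.max(2)
for r in (136,139,143,147,165,175): print(r,g[r,238:276])
print(g[125:165,254])
E
```

```text
time: 6.08
tool_pos: [519.7, 221.5, 294.2]
tcp_rot: [-3.139, 0.001, 1.568]
contact_force: [-0.0, -0.5, -0.1]
grip_width: 8.7
finger_force: 30.0
[520.07005306 221.71988938 295.08659898] [-3.14105945e+00  3.12981667e-04  1.56833559e+00]
136 [189 190 191 191 191 189 188 188 187 188 189 189 187 179 154 170 178 180
 180 172 160 170 187 189 188 188 189 189 189 189 189 191 191 192 192 191
 189 189]
139 [189 190 191 192 191 189 188 187 187 189 192 189 187 186 181 158 148 148
 151 166 183 187 188 189 188 188 188 189 189 189 190 191 191 192 193 190
 188 189]
143 [189 190 191 192 191 189 188 187 187 178 136 144 148 149 150 156 156 157
 156 154 151 148 150 146 150 173 189 189 189 189 189 190 191 192 192 190
 189 188]
147 [189 190 191 192 192 189 187 187 187 174  84  76 103 103 103 103 103 103
 103 103 104 102 100  88  82 144 188 190 189 188 190 190 192 192 192 190
 189 188]
165 [191 191 192 193 192 190 188 188 181 174 207 221 221 221 221 221 221 221
 222 221 221 221 221 218 198 175 188 190 189 189 190 191 191 191 191 190
 189 189]
175 [191 191 192 193 192 190 188 187 175 159 204 221 221 221 221 220 221 221
 221 221 220 221 221 216 193 150 175 189 189 188 189 190 191 191 190 189
 188 189]
[187 187 187 187 187 186 187 183 165 166 176 178 176 166 148 182 187 187
 156 114 112 106 103 102 104 104 103 102 103 103 103 103 109 151 206 222
 222 222 221 222]
```

```bash
python3 -m creep '0 0 -0.002 0 0 0 0;0 0 -0.002 0 0 0 0;0 0 -0.002 0 0 0 0;0 0 -0.001 0 0 0 0;0 0 -0.001 0 0 0 0;0 0 -0.001 0 0 0 0;0 0 -0.001 0 0 0 0;0 0 0 0 0 0 0';python3 -m creep '0 0 -0.001 0 0 0 0;0 0 -0.001 0 0 0 0;0 0 0 0 0 0 0'
```

```text
time: 6.8
tool_pos: [520.0, 222.1, 285.1]
tcp_rot: [-3.141, 0.0, 1.569]
contact_force: [-0.1, 0.3, -2.2]
grip_width: 8.8
finger_force: 30.0
time: 7.05
tool_pos: [520.0, 222.1, 283.0]
tcp_rot: [-3.141, 0.0, 1.569]
contact_force: [0.2, -0.9, -2.2]
grip_width: 8.8
finger_force: 30.0
```

```bash
python3 -m creep '0 0 -0.001 0 0 0 0;0 0 -0.001 0 0 0 0;0 0 -0.001 0 0 0 0;0 0 0 0 0 0 0';python3 -m creep '0 0 -0.001 0 0 0 0;0 0 -0.001 0 0 0 0;0 0 -0.001 0 0 0 0;0 0 0 0 0 0 0;0 0 0 0 0 0 0'
```

```text
time: 7.38
tool_pos: [519.9, 222.1, 279.9]
tcp_rot: [-3.141, 0.0, 1.569]
contact_force: [0.1, 0.3, -1.5]
grip_width: 8.7
finger_force: 30.0
time: 7.8
tool_pos: [520.0, 222.1, 277.2]
tcp_rot: [-3.142, 0.0, 1.569]
contact_force: [0.3, 0.2, -1.2]
grip_width: 8.6
finger_force: 30.0
```

```bash
python3 -m creep '0 0 -0.0015 0 0 0 0;0 0 -0.0015 0 0 0 0;0 0 0 0 0 0 0;0 0 0 0 0 0 0';python3 -m creep '0 0 -0.0015 0 0 0 0;0 0 -0.0015 0 0 0 0;0 0 0 0 0 0 0';python3 -m creep '0 0 -0.0015 0 0 0 0;0 0 -0.0015 0 0 0 0;0 0 0 0 0 0 0'
```

```text
time: 8.13
tool_pos: [520.1, 221.8, 274.1]
tcp_rot: [3.141, 0.001, 1.569]
contact_force: [1.0, -1.8, -1.5]
grip_width: 8.7
finger_force: 30.0
time: 8.38
tool_pos: [520.2, 221.6, 271.3]
tcp_rot: [3.141, 0.001, 1.569]
contact_force: [1.4, -4.1, -0.3]
grip_width: 8.6
finger_force: 30.0
time: 8.63
tool_pos: [520.3, 222.1, 268.5]
tcp_rot: [3.14, -0.0, 1.569]
contact_force: [1.1, -3.2, 0.7]
grip_width: 8.9
finger_force: 30.0
```

```bash
python3 -m creep '0 -0.0006 -0.0015 0 0 0 0;0 0 -0.0015 0 0 0 0;0 0 0 0 0 0 0';python3 -m creep '0 0 -0.0015 0 0 0 0;0 0 -0.0015 0 0 0 0;0 0 -0.0015 0 0 0 0;0 0 0 0 0 0 0';python3 -m creep '0 0 -0.0015 0 0 0 0;0 0 -0.0015 0 0 0 0;0 0 -0.0015 0 0 0 0;0 0 0 0 0 0 0'
```

```text
time: 8.88
tool_pos: [520.5, 222.1, 266.1]
tcp_rot: [3.139, -0.002, 1.569]
contact_force: [1.2, -1.4, 4.8]
grip_width: 8.5
finger_force: 30.0
time: 9.22
tool_pos: [520.3, 222.0, 260.6]
tcp_rot: [3.141, -0.001, 1.569]
contact_force: [2.0, -1.7, -2.7]
grip_width: 9.1
finger_force: 30.0
time: 9.55
tool_pos: [520.0, 221.7, 255.9]
tcp_rot: [3.142, -0.0, 1.569]
contact_force: [1.3, -1.0, -2.0]
grip_width: 9.0
finger_force: 30.0
```

```bash
python3 -m creep '0 0 -0.002 0 0 0 0;0 0 -0.002 0 0 0 0;0 0 -0.002 0 0 0 0;0 0 -0.002 0 0 0 0;0 0 0 0 0 0 0';python3 -m creep '0 0 -0.002 0 0 0 0;0 0 -0.002 0 0 0 0;0 0 -0.002 0 0 0 0;0 0 -0.002 0 0 0 0;0 0 0 0 0 0 0';python3 -m creep '0 0 -0.002 0 0 0 0;0 0 -0.002 0 0 0 0;0 0 -0.002 0 0 0 0;0 0 -0.002 0 0 0 0;0 0 0 0 0 0 0'
```

```text
time: 9.97
tool_pos: [520.0, 221.6, 247.6]
tcp_rot: [-3.141, -0.0, 1.569]
contact_force: [2.5, -1.0, -3.9]
grip_width: 8.7
finger_force: 30.0
time: 10.38
tool_pos: [520.0, 221.5, 239.6]
tcp_rot: [-3.141, 0.0, 1.569]
contact_force: [4.0, -0.9, -5.9]
grip_width: 8.8
finger_force: 30.0
time: 10.8
tool_pos: [520.0, 221.5, 231.6]
tcp_rot: [-3.141, 0.0, 1.569]
contact_force: [2.9, -1.4, -6.5]
grip_width: 8.7
finger_force: 30.0
```

Run:
```python
from h import *
a=viewer.capture("scene")[:,:,::-1]
cv2.imwrite("pics/s3.png",cv2.resize(a[30:150,270:400],None,fx=4.5,fy=4.5,interpolation=cv2.INTER_CUBIC))
```

```text
(no output)
```

View pics/s3.png

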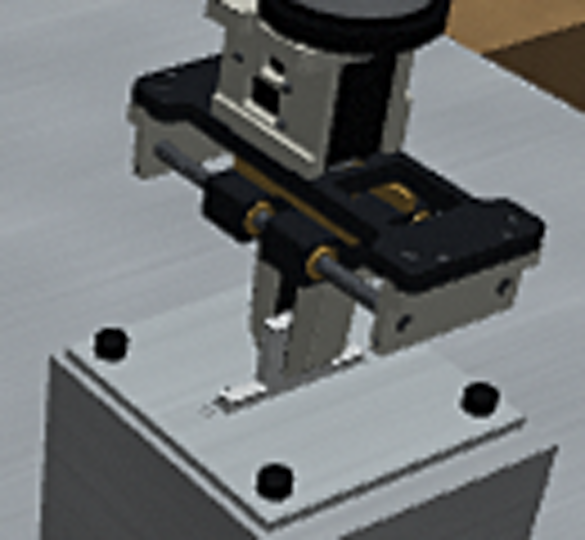

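The cartridge is in the slot with its shoulders just above the cover, at about (240,395) and (350,355). I'll let go and press the tab from above.

```bash
python3 -m creep '0 0 0 0 0 0 10;0 0 0 0 0 0 20;0 0 0 0 0 0 25;0 0 0 0 0 0 25;0 0 0 0 0 0 25';python3 -m creep '0 0 0.012 0 0 0 25;0 0 0.02 0 0 0 25;0 0 0.015 0 0 0 25;0 0 0 0 0 0 0;0 0 0 0 0 0 0;0 0 0 0 0 0 0;0 0 0 0 0 0 0;0 0 0 0 0 0 0'
python3 - <<'E'
from h import *
a=viewer.capture("scene")[:,:,::-1]
cv2.imwrite("pics/s4.png",cv2.resize(a[30:150,270:400],None,fx=4.5,fy=4.5,interpolation=cv2.INTER_CUBIC))
E
```

```text
time: 11.27
tool_pos: [519.9, 221.7, 232.5]
tcp_rot: [-3.142, -0.0, 1.569]
contact_force: [0.4, -0.5, -0.4]
grip_width: 22.6
finger_force: 0.0
time: 11.93
tool_pos: [519.7, 221.4, 278.2]
tcp_rot: [-3.14, 0.001, 1.569]
contact_force: [0.5, -0.2, 0.0]
grip_width: 0.3
finger_force: 0.0
```

View pics/s4.png

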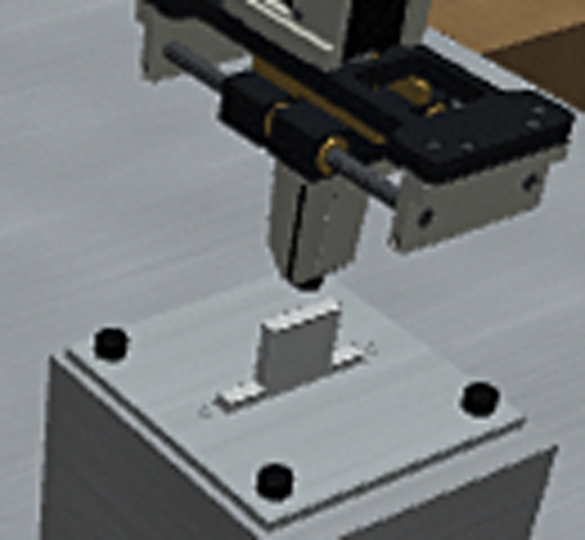

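The cartridge stands in the slot, held by the catches, with its tab top at about (300,315). The shut fingers are above it, ready to press.

```bash
python3 -m creep '0 0 -0.006 0 0 0 0;0 0 -0.006 0 0 0 0;0 0 -0.002 0 0 0 0;0 0 -0.0015 0 0 0 0;0 0 -0.0015 0 0 0 0;0 0 -0.0015 0 0 0 0;0 0 -0.0015 0 0 0 0';python3 -m creep '0 0 -0.0015 0 0 0 0;0 0 -0.0015 0 0 0 0;0 0 -0.0015 0 0 0 0'; python3 -m creep '0 0 -0.0015 0 0 0 0;0 0 -0.0015 0 0 0 0;0 0 -0.0015 0 0 0 0'
```

```text
time: 12.57
tool_pos: [520.1, 221.5, 259.2]
tcp_rot: [3.141, 0.0, 1.569]
contact_force: [1.4, -0.7, 0.6]
grip_width: 0.1
finger_force: 0.0
time: 12.82
tool_pos: [520.6, 221.6, 255.7]
tcp_rot: [3.139, -0.001, 1.569]
contact_force: [1.3, 0.2, 6.8]
grip_width: 0.6
finger_force: 3.0
time: 13.07
tool_pos: [520.6, 221.6, 251.4]
tcp_rot: [3.139, -0.001, 1.569]
contact_force: [0.3, 0.1, 6.0]
grip_width: 0.3
finger_force: 3.0
```

Contact at about 7 N, and the cartridge is moving. I'll keep pressing.

```bash
python3 -m creep '0 0 -0.002 0 0 0 0;0 0 -0.002 0 0 0 0;0 0 -0.002 0 0 0 0;0 0 -0.002 0 0 0 0'; python3 -m creep '0 0 -0.002 0 0 0 0;0 0 -0.002 0 0 0 0;0 0 -0.002 0 0 0 0';python3 -m creep '0 0 -0.001 0 0 0 0;0 0 -0.001 0 0 0 0;0 0 -0.001 0 0 0 0;0 0 -0.001 0 0 0 0;0 0 0 0 0 0 0'; python3 -m creep '0 0 -0.001 0 0 0 0;0 0 -0.001 0 0 0 0;0 0 0 0 0 0 0;0 0 0 0 0 0 0'
```

```text
time: 13.4
tool_pos: [520.6, 221.6, 243.4]
tcp_rot: [3.139, -0.001, 1.569]
contact_force: [-0.0, -0.0, 7.1]
grip_width: 0.5
finger_force: 2.9
time: 13.65
tool_pos: [520.7, 221.7, 237.3]
tcp_rot: [3.139, -0.001, 1.569]
contact_force: [-0.1, -0.5, 6.5]
grip_width: 0.5
finger_force: 3.0
time: 14.07
tool_pos: [520.3, 221.6, 232.7]
tcp_rot: [3.14, -0.0, 1.569]
contact_force: [-0.9, -0.5, 2.1]
grip_width: -0.2
finger_force: 1.1
time: 14.4
tool_pos: [519.8, 221.5, 229.8]
tcp_rot: [-3.141, 0.0, 1.569]
contact_force: [-0.1, -0.6, -0.7]
grip_width: 0.3
finger_force: 0.0
```

Force has gone to zero, so it has probably dropped. I'll retreat and look.

```bash
python3 -m creep '0 0 0.02 0 0 0 0;0 0 0.03 0 0 0 0;0 0 0.03 0 0 0 0;0 0 0.03 0 0 0 0;0 0 0 0 0 0 0;0 0 0 0 0 0 0'
python3 - <<'E'
from h import *
a=viewer.capture("scene")[:,:,::-1]
cv2.imwrite("pics/s5.png",cv2.resize(a[30:300,110:410],None,fx=2.2,fy=2.2,interpolation=cv2.INTER_CUBIC))
E
```

```text
time: 14.9
tool_pos: [520.4, 221.7, 341.8]
tcp_rot: [3.138, -0.001, 1.569]
contact_force: [-0.2, 0.0, -0.1]
grip_width: 0.5
finger_force: 0.0
```

View pics/s5.png

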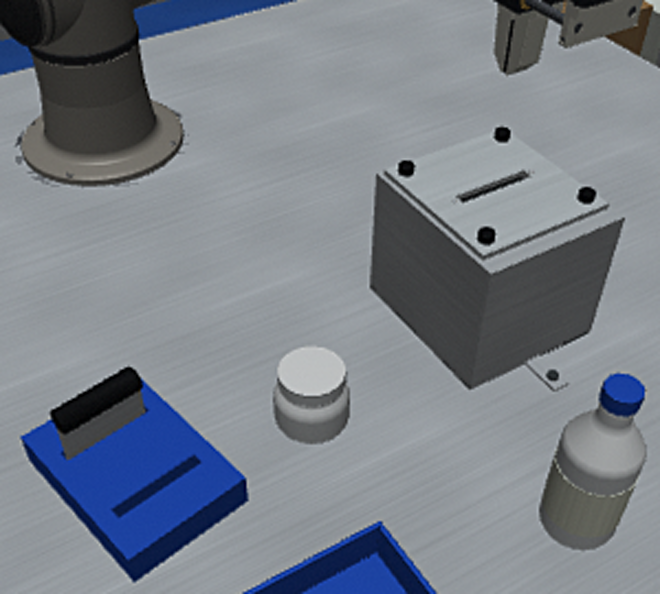

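The slot at (493,187) is empty: the cartridge has dropped inside. The scraper, tub and bottle have not moved, and the arm is clear.

```bash
python3 -m creep '0 0 0 0 0 0 0;0 0 0 0 0 0 0;0 0 0 0 0 0 0;0 0 0 0 0 0 0'; python3 -c "from plant import order;print(order.close_job())"
```

```text
time: 15.28
tool_pos: [519.9, 221.5, 339.3]
tcp_rot: [-3.14, 0.0, 1.569]
contact_force: [-1.2, 0.7, 0.7]
grip_width: 0.6
finger_force: 0.0
the job is handed in; nothing more can be done
None
```

The cartridge was posted upright through the slot and dropped inside the return box, wrist-force readings stayed below about 10 N, nothing else appeared moved, and the job was handed in at about 15 s; no verdict came back.

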